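Reassemble the bench air filter

TASK

Put the air filter on the bench back together: drop the filter element into the housing, cartridge up, so that its flange sits on the sprung seat, then the plain spacer over it, then the retaining ring. Feel for the place where the ring's lugs drop into the housing, press it down against the spring and screw it clockwise under the ramps until it is fully home and clamps the stack. Leave the brush, the marker and the steel coupler where they lie.

Things in the scene. Friction and masses are not known exactly. Their poses are not given: they have to be found in the camera images.
- mouth (a point): centre of the open top of the filter housing: on the axis of an aluminium barrel 84 mm across, level with its rim, 72 mm above the bench; z up. The barrel is clamped upright in a dark bracket (base plate 124 x 112 x 10 mm) and two brass hose tails stick out of it 31 mm below the rim. The mouth is 73 mm wide, with a 2.5 mm chamfer.
- ramp_tops (a point): on the barrel's axis, 5 mm below the rim, level with the flat tops of three ramps inside it. They stand in to 61 mm across, each 84 degrees long; between them are three 36 degree entry gaps, 120 degrees apart. The barrel is clamped at any clocking: this yaw is the bracket's and does NOT tell where the gaps lie; feel for them, or see them in a picture.
- ramp_ends (a point): on the barrel's axis, 17 mm below the rim, level with the low ends of the ramps' undersides. From the gap, going clockwise seen from above, an underside begins 13.5 mm below the rim, slopes down to 17 mm within 60 degrees, runs level for 12 degrees and ends at a stop. From 22.5 to 26 mm below the rim a cone leads into a bore 59 mm wide.
- seat (a joint): how far the sprung seat, a round plate at the bottom of the bore 42 mm below the rim, is pressed down, in m: 0 as found, 0.006 at its lower stop. The spring pushes up with 4.5 N at 0 and 1.5 N more for each mm (13.5 N at the stop). With the ring home it reads about 0.005.
- element_mid (a point): filter element: black flange 56 mm across and 8 mm thick, on it a bronze cylinder 20 mm across up to 34 mm above the flange's underside (with a collar 25 mm wide, 3 mm high at its foot). The point is on the axis, 17 mm above the underside, z up along the cylinder. It stands on the bench on its flange, as it goes in.
- spacer_mid (a point): spacer: plain aluminium tube, 56 mm outside, 44 mm inside, 18 mm high, both ends alike. The point is its centre, 9 mm above its underside, z along its axis. It stands on the bench on one end.
- ring_mid (a point): retaining ring, steel, hollow, 48.5 mm high, standing as it goes in. From below: skirt 55 mm across, 22.5 mm high; flange 76 mm across, 4 mm thick; hexagon to grip, 40 mm across flats, 22 mm high, with flats facing the point's x axis and every 60 degrees from it. The point is on the axis, 24 mm above the underside, z up. Home, it is about 3 mm above the rim.
- ring_foot (a point): centre of the ring's underside. Three lugs, 9 mm wide and 4 mm high, stand out from the skirt's lower edge to 69 mm across, one along this x axis, 120 degrees apart. Lugs on the ramp tops: foot 5 mm below the rim; dropped into the gaps, on the spacer: 16 mm. There press 1.5 to 6 mm deeper and turn clockwise 55 to 95 degrees to the stop; home: about 21 mm.
- coupler: steel air coupler, 62 mm long, 24 mm thick, lying on the bench; leave it alone
- brush: flat dusting brush, 221 mm long, 16 mm high, lying on the bench; leave it alone
- marker: marker pen, 135 mm long, 16 mm thick, lying on the bench; leave it alone

How it is judged:
By the outcome, as a careful person would: the job done as asked, in the order asked, and still so for the second after the job is handed in, with the robot touching nothing.
It also fails if it takes over 72 s, if anything falls off the work surface, if the arm or the gripper's body presses on something with over 40 N, if the wrist force passes 120 N, or if a joint passes its speed limit or range.

ROBOT

A 7-joint arm with a two-finger parallel gripper is mounted at the origin on the work surface; the furniture and walls round the work are solid. World frame = base frame: x ahead of the robot, y to its left, z up, the work surface at z = 0. Lengths are in m, angles in rad, forces in N, time in s.
With the tool pointing down it reaches from about 0.4 to 0.85 m from the base axis. Payload 10.4 kg.
Tool frame: the origin (TCP) lies on the centre line of the jaws, within the pads' length; the fingertips stand 17 mm ahead of it and the grasp point (between the pads) lies 2 mm behind it; z points along the fingers, y is the line along which they close (so a half turn about z gives the same grasp; the last joint's range is limited). The gripper opens to 85 mm and grips with 20 to 120 N. Pads are 22 mm wide; open, the fingers measure 114 mm over their backs; the gripper's body (76 mm by 85 mm) begins 54 mm behind the grasp point. The pads swing forward as they close: fully open they stand 13 mm farther back than shut.
Start: joints at [-1.124, 0.332, -0.065, 1.46, 0.022, 1.35, -0.088], TCP at [0.283, 0.557, 0.248] pointing down, gripper open.
Joint ranges: [-2.6, 2.6], [-0.5, 2.12], [-1.47, 1.34], [0.16, 2.42], [-1.27, 4.41], [0.06, 2.06], [-2.6, 2.6]. Speed limits (rad/s): [2.22, 2.22, 2.79, 2.79, 3.14, 3.14, 3.14].

INTERFACE

Orientations are given as a unit quaternion [x, y, z, w].
In Python, from workcell import sensors, imaging, order, spotter gives the robot as it stands. The module is installed in compiled form; this text tells all that it offers.
- The arm moves only by the shell command python3 -m inch 'ROWS' [FORCE]. ROWS is JSON, a list that holds one entry, the list of rows, each a list of 7 numbers: the shift along the tool's x, y, z in m, then the turn, a rotation vector about the tool's x, y, z in rad, then the closure, from -1 (fully open) to 1 (shut). In form: [[[x, y, z, ax, ay, az, hand], ...]]. A call has 1 to 10 rows; each row is the pose to reach, as a shift and turn from the pose commanded when the call began, along the tool's axes at that moment; what a row does not reach only later rows make up. A row lasts 1/10 s, in which the tool goes at most 50 mm and 8.59 degrees, less where a joint would pass 70% of its speed; a pose out of reach is approached as far as the arm can. A call with a gripper value outside its range is refused whole. The fingers move at their own pace and stop on an object; FORCE is the grip in N (left out, the last holds). Time passes only in rows, so rows that repeat a pose let the fingers close. It gives the time, the measured TCP pose, the force, the opening and the grip force at its end, in the units of the state.
- sensors.get_obs(): the state, without advancing time (a new reading comes with each control period).
- imaging.camera(name): name is "side" or "top" or "wrist"; returns the picture (420x560x3 uint8, blue, green, red); there is no depth.
- imaging.calibration(name): a dict with "mtx" (3x3 intrinsics, pixels), "R" (3x3) and "t" (3): a world point X has camera coordinates R X + t; the wrist camera has in their place "tool_from_camera" (4x4, takes a point from camera to tool coordinates, whose origin is the TCP and whose axes are the flange's). Camera axes: x right, y down, z forward; pixel columns grow to the right and rows downward; lengths in m; the calibration is good to about 2 mm. A picture is of the moment at which its call begins: read the wrist's pose just before it. calibration takes no time and is no camera call.
- order.hand_in(): hands the job in; it is judged then, once.
Trained networks look in the newest picture that a camera, given by its name, has taken for a name from the list of things; names that differ only in an ending like _2 or _b are one class to them, and where a whole thing is asked for, a point or a joint stands for the part that bears it (a point fixed in the world has none). Each returns a list of dicts, best first, with "conf" (0 to 1); they miss things now and then, are a little off and sometimes report something else, mostly with a low value. They report only what shows in the picture. A call takes as long as a camera call.
- spotter.look_for(label, camera): "pixel" ([column, row] in pixels, amid what is visible of it).
The state is a dict: "clock": time; "joint_pos": joint angles; "joint_velocities": joint speeds; "tau": joint torques, N m; "position": TCP position; "ee_rot": TCP orientation; "ft_force": force on the tool from outside, world axes, zero at the start; "torque": the same for the moment, N m; "grip_width": opening from 0.0 (shut) to 1.0 (fully open); "grasp_force": force on a finger pad.
Only numpy, scipy, OpenCV 4.12 (cv2) and the standard library are available. Lean on these libraries where they do the work, as an engineer would, in place of code of your own. Each camera call takes 0.05 s, during which the arm holds its last target. There are 200 camera calls.

## Working session

There is one attempt and no reset: what is moved stays moved. The work goes in short steps, Python scripts to look and compute and a shell command to move; the robot and the scene stay as the last step left them, time stands still between calls to the robot, and variables do not carry over. Pictures are saved under pics/ and viewed, at most 13 in all, crops included, and the job is handed in when it is done.

```bash
mkdir -p pics
cat > h.py <<'E'
import numpy as np, cv2
from scipy.spatial.transform import Rotation as Ro
from workcell import sensors, imaging, order, spotter
def cam(name):
    c=imaging.calibration(name); K=np.array(c['mtx'])
    if 'R' in c: return K,np.array(c['R']),np.array(c['t'])
    o=sensors.get_obs(); T=np.eye(4); T[:3,:3]=Ro.from_quat(o['ee_rot']).as_matrix(); T[:3,3]=o['position']
    W=np.linalg.inv(T@np.array(c['tool_from_camera'])); return K,W[:3,:3],W[:3,3]
def proj(C,X):
    K,R,t=C; p=K@(R@np.array(X)+t); return p[:2]/p[2]
def atz(C,px,z):
    K,R,t=C; d=R.T@np.linalg.inv(K)@np.array([px[0],px[1],1]); o=-R.T@t; return o+d*(z-o[2])/d[2]
def tool(X):
    "world point -> tool coords now"
    o=sensors.get_obs(); return Ro.from_quat(o['ee_rot']).inv().apply(np.array(X)-o['position'])
E
python3 - <<'E'
from h import *
o=sensors.get_obs(); print({k:np.round(v,3).tolist() for k,v in o.items()})
ims=[]
for n in ['top','side','wrist']:
    C=cam(n); im=imaging.camera(n); cv2.imwrite(f'pics/{n}0.png',im); ims.append(im)
    print(n,'campos',np.round(-C[1].T@C[2],3))
    for l,z in [('mouth',.072),('element_mid',.017),('spacer_mid',.009),('ring_mid',.024),('coupler',.012),('brush',.008),('marker',.008)]:
        for d in spotter.look_for(l,n)[:2]:
            print(l,round(d['conf'],2),np.round(d['pixel']),np.round(atz(C,d['pixel'],z),3))
E
```

```text
{'clock': 0.0, 'joint_pos': [-1.124, 0.333, -0.065, 1.461, 0.022, 1.35, -0.089], 'joint_velocities': [-0.001, 0.0, -0.0, -0.001, -0.0, -0.001, -0.003], 'tau': [-0.001, -62.544, 0.048, -39.161, 0.016, 0.01, -0.0], 'position': [0.283, 0.557, 0.247], 'ee_rot': [0.233, 0.973, -0.001, -0.0], 'ft_force': [0.768, 0.369, -0.31], 'torque': [-0.029, -0.069, 0.008], 'grasp_force': 0.0, 'grip_width': 0.998}
top campos [0.367 0.046 1.1  ]
mouth 0.82 [284. 255.] [0.442 0.041 0.072]
element_mid 0.78 [221. 245.] [0.472 0.177 0.017]
spacer_mid 0.73 [410. 243.] [ 0.468 -0.24   0.009]
ring_mid 0.72 [236. 177.] [0.621 0.144 0.024]
coupler 0.55 [342. 176.] [ 0.623 -0.095  0.012]
coupler 0.36 [237. 178.] [0.622 0.141 0.012]
brush 0.34 [393. 249.] [ 0.455 -0.202  0.008]
marker 0.57 [396. 196.] [ 0.575 -0.214  0.008]
marker 0.33 [286. 248.] [0.461 0.036 0.008]
side campos [ 0.287 -0.61   0.591]
mouth 0.7 [242. 239.] [ 0.441 -0.022  0.072]
element_mid 0.75 [225. 205.] [0.458 0.163 0.017]
element_mid 0.72 [242. 239.] [0.457 0.04  0.017]
spacer_mid 0.81 [298. 353.] [ 0.453 -0.233  0.009]
ring_mid 0.83 [300. 189.] [0.626 0.142 0.024]
coupler 0.57 [347. 260.] [ 0.617 -0.089  0.012]
brush 0.93 [269. 159.] [0.62  0.317 0.008]
brush 0.73 [297. 190.] [0.628 0.161 0.008]
marker 0.74 [366. 327.] [ 0.572 -0.231  0.008]
wrist campos [0.213 0.593 0.373]
element_mid 0.61 [121. 396.] [0.47  0.176 0.017]
```

View pics/top0.png

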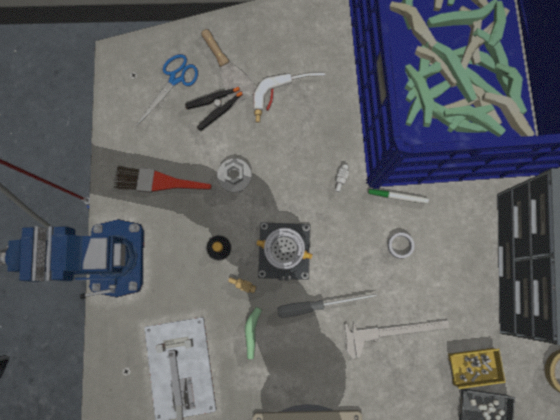

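View pics/side0.png

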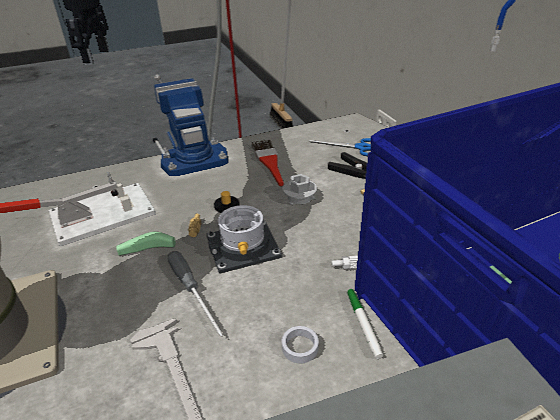

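Run:
```python
from h import *
C=cam('top')
for n,p,z in [('el',(219,245.5),.034),('sp',(400.5,243.5),.018),('ring',(234.5,170),.048),('mouth',(284.5,248),.072)]:
    X=atz(C,p,z); print(n,np.round(X,3),np.round(tool([X[0],X[1],.17]),3))
c=imaging.calibration('wrist'); print(np.round(c['tool_from_camera'],3),np.round(c['mtx']))
print([np.round(proj(cam('wrist'),[*sensors.get_obs()['position'][:2],z])) for z in (.23,.1,0)])
```

```text
el [0.469 0.181 0.034] [-0.336 -0.252  0.078]
sp [ 0.465 -0.217  0.018] [-0.513 -0.608  0.078]
ring [0.632 0.144 0.048] [-0.498 -0.21   0.078]
mouth [0.457 0.039 0.072] [-0.389 -0.384  0.078]
[[-0.001 -0.951 -0.309  0.079]
 [ 1.    -0.001  0.     0.   ]
 [-0.001 -0.309  0.951 -0.125]
 [ 0.     0.     0.     1.   ]] [[295.   0. 282.]
 [  0. 295. 214.]
 [  0.   0.   1.]]
[array([281., 270.]), array([281., 204.]), array([281., 183.])]
```

```bash
python3 -m inch '[[[-0.168,-0.126,0.02,0,0,0,-1],[-0.336,-0.252,0.078,0,0,0,-1],[-0.336,-0.252,0.078,0,0,0,-1],[-0.336,-0.252,0.078,0,0,0,-1],[-0.336,-0.252,0.078,0,0,0,-1],[-0.336,-0.252,0.078,0,0,0,-0.2],[-0.336,-0.252,0.078,0,0,0,-0.2],[-0.336,-0.252,0.078,0,0,0,-0.2],[-0.336,-0.252,0.078,0,0,0,-0.2],[-0.336,-0.252,0.078,0,0,0,-0.2]]]'
python3 - <<'E'
from h import *
C=cam('wrist'); im=imaging.camera('wrist'); cv2.imwrite('pics/w1.png',im)
print([(round(d['conf'],2),np.round(d['pixel']),np.round(atz(C,d['pixel'],.03),4)) for d in spotter.look_for('element_mid','wrist')])
print(proj(C,[.469,.181,.034]),sensors.get_obs()['grip_width'])
E
```

```text
clock: 2.2
position: [0.4698, 0.176, 0.1698]
ee_rot: [0.236, 0.972, -0.001, 0.0]
ft_force: [-0.7, 0.0, 0.3]
grip_width: 0.597
grasp_force: 0.0
[(0.97, array([290., 192.]), array([0.4605, 0.1891, 0.03  ]))]
[285.9684451  204.75443247] 0.5995617925332128
```

View pics/w1.png

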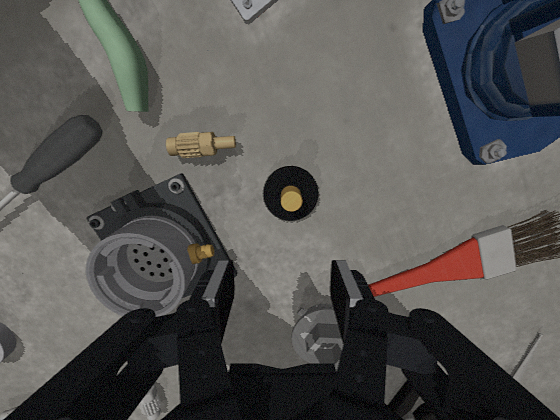

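Run:
```python
from h import *
C=cam('wrist')
for p,z in [((291.5,193),.006),((291,202),.034)]:
    X=atz(C,p,z); print(np.round(X,4),np.round(tool([X[0],X[1],.030]),4))
X=atz(C,(137,273),.072); print('mouth',X)
```

```text
[0.4667 0.1929 0.006 ] [0.0071 0.0102 0.1404]
[0.4675 0.191  0.034 ] [0.0055 0.0088 0.1404]
mouth [0.45400945 0.05007525 0.072     ]
```

Run:
```python
from h import *
o=sensors.get_obs();print(o['position'],o['ee_rot'],o['joint_velocities'])
C=cam('wrist'); im=imaging.camera('wrist')
d=spotter.look_for('element_mid','wrist')[0]
print(np.round(d['pixel']),np.round(atz(C,d['pixel'],.02),4))
g=cv2.cvtColor(im,cv2.COLOR_BGR2HSV); m=cv2.inRange(g,(0,0,0),(180,255,45)); m[:150]=0;m[240:]=0;m[:,:250]=0;m[:,335:]=0
ys,xs=np.nonzero(m); print('flange',(xs.min()+xs.max())/2,(ys.min()+ys.max())/2)
p=((xs.min()+xs.max())/2,(ys.min()+ys.max())/2); X=atz(C,p,.006); print(X,tool([*X[:2],.03]))
```

```text
[0.46846706 0.1805336  0.17039628] [ 2.33254906e-01  9.72415605e-01  1.83290290e-04 -8.36568510e-05] [-0.02618125 -0.00284189 -0.02781054 -0.00518842 -0.00248118  0.00054218
 -0.00468886]
[285. 195.] [0.4619 0.1877 0.02  ]
flange 287.0 196.0
[0.46742938 0.18746216 0.006     ] [0.00301238 0.00456636 0.14054288]
```

```bash
python3 -m inch '[[[0.002,0.003,0.04,0,0,0,-0.2],[0.003,0.004,0.08,0,0,0,-0.2],[0.003,0.004,0.08,0,0,0,-0.2],[0.003,0.004,0.08,0,0,0,-0.2],[0.003,0.004,0.08,0,0,0,-0.2],[0.003,0.004,0.08,0,0,0,-0.2]]]'
cat >> h.py <<'E'
def flange():
    C=cam('wrist'); im=imaging.camera('wrist'); d=spotter.look_for('element_mid','wrist')[0]['pixel']
    print('det',np.round(d),'axis proj',proj(C,[*atz(C,d,.02)[:2],.006]))
    u,v=map(int,d); g=cv2.cvtColor(im,cv2.COLOR_BGR2HSV); m=cv2.inRange(g,(0,0,0),(180,255,45))
    n,l,s,c=cv2.connectedComponentsWithStats(m); 
    for k in range(1,n):
        if s[k][4]>1500: print('blob',s[k]); b=s[k]; p=(b[0]+b[2]/2,b[1]+b[3]/2); X=atz(C,p,.006); print(np.round(X,4),np.round(tool([*X[:2],.03]),4))
    return im
E
python3 - <<'E'
from h import *
print(sensors.get_obs()['joint_velocities'].round(3)if hasattr(sensors.get_obs()['joint_velocities'],'round') else 0)
im=flange(); cv2.imwrite('pics/w2.png',im)
E
```

```text
clock: 3.0
position: [0.4687, 0.1862, 0.0923]
ee_rot: [0.233, 0.973, 0.001, 0.001]
ft_force: [0.5, -0.3, 0.1]
grip_width: 0.602
grasp_force: 0.0
[ 0.003  0.005  0.001  0.008 -0.005 -0.007  0.001]
det [278. 221.] axis proj [278.25619552 214.92823378]
blob [ 464    0   75  190 3547]
[0.4522 0.3596 0.006 ] [0.0931 0.1475 0.0619]
blob [ 245  189   73   71 3112]
[0.4674 0.1872 0.006 ] [0.0015 0.0007 0.0617]
blob [    4   198   556   222 46155]
[0.535  0.1533 0.006 ] [-0.0741  0.001   0.0618]
```

View pics/w2.png

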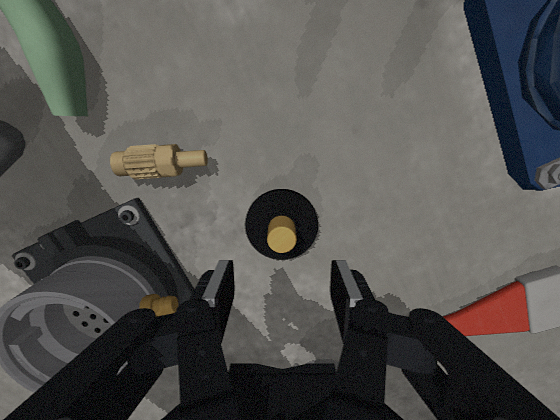

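```bash
python3 -m inch '[[[0.001,0.001,0.04,0,0,0,-0.2],[0.001,0.001,0.061,0,0,0,-0.1],[0.001,0.001,0.061,0,0,0,0.5],[0.001,0.001,0.061,0,0,0,0.7],[0.001,0.001,0.061,0,0,0,0.7],[0.001,0.001,0.061,0,0,0,0.7],[0.001,0.001,0.061,0,0,0,0.7],[0.001,0.001,0.03,0,0,0,0.7],[0.001,0.001,-0.01,0,0,0,0.7],[0.001,0.001,-0.06,0,0,0,0.7]]]' 40
python3 -c "
from h import *
print(tool([.455,.045,.15]))"
```

```text
clock: 4.1
position: [0.4662, 0.1862, 0.151]
ee_rot: [0.233, 0.973, -0.001, -0.001]
ft_force: [1.3, 0.8, -0.9]
grip_width: 0.212
grasp_force: 40.0
[-0.05397032 -0.13097887  0.0011595 ]
```

```bash
python3 -m inch '[[[-0.027,-0.065,0.0,0,0,0,0.7],[-0.054,-0.131,0.0,0,0,0,0.7],[-0.054,-0.131,0.0,0,0,0,0.7],[-0.054,-0.131,0.0,0,0,0,0.7],[-0.054,-0.131,0.0,0,0,0,0.7],[-0.054,-0.131,0.0,0,0,0,0.7],[-0.054,-0.131,0.0,0,0,0,0.7]]]'
python3 - <<'E'
from h import *
o=sensors.get_obs(); print(o['position'],np.abs(o['joint_velocities']).max())
C=cam('wrist'); im=imaging.camera('wrist'); cv2.imwrite('pics/w3.png',im)
for d in spotter.look_for('mouth','wrist'): print(d, atz(C,d['pixel'],.072))
print(proj(C,[.455,.045,.072]))
E
```

```text
clock: 4.8
position: [0.4561, 0.0467, 0.1504]
ee_rot: [0.232, 0.973, 0.0, 0.0]
ft_force: [0.3, 0.1, -1.2]
grip_width: 0.216
grasp_force: 40.0
[0.45606673 0.04669386 0.1503513 ] 0.0030859218840311223
{'pixel': [274.9, 190.2], 'conf': 0.72} [0.42690756 0.05639158 0.072     ]
[278.62386026 230.1878814 ]
```

View pics/w3.png

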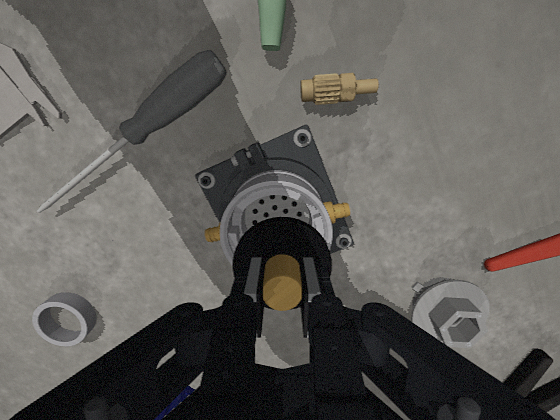

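```bash
cat >> h.py <<'E'
def overlay(im,C,c,box,f,circ,fn):
    x0,y0,x1,y1=box; b=cv2.resize(im[y0:y1,x0:x1],None,fx=f,fy=f,interpolation=cv2.INTER_CUBIC)
    a=np.linspace(0,2*np.pi,120)
    for (r,z),col in zip(circ,[(0,0,255),(0,255,0),(255,255,0)]):
        P=[((proj(C,[c[0]+r*np.cos(t),c[1]+r*np.sin(t),z])-[x0,y0]+.5)*f).astype(int) for t in a]
        for p in P[::2]: cv2.circle(b,tuple(int(q) for q in p),1,col,-1)
    cv2.imwrite(fn,b)
E
python3 - <<'E'
from h import *
im=cv2.imread('pics/w3.png'); C=cam('wrist')
overlay(im,C,(.455,.045),(190,130,370,265),4.4,[(.042,.072),(.0365,.072)],'pics/o3.png')
E
```

```text
(no output)
```

View pics/o3.png

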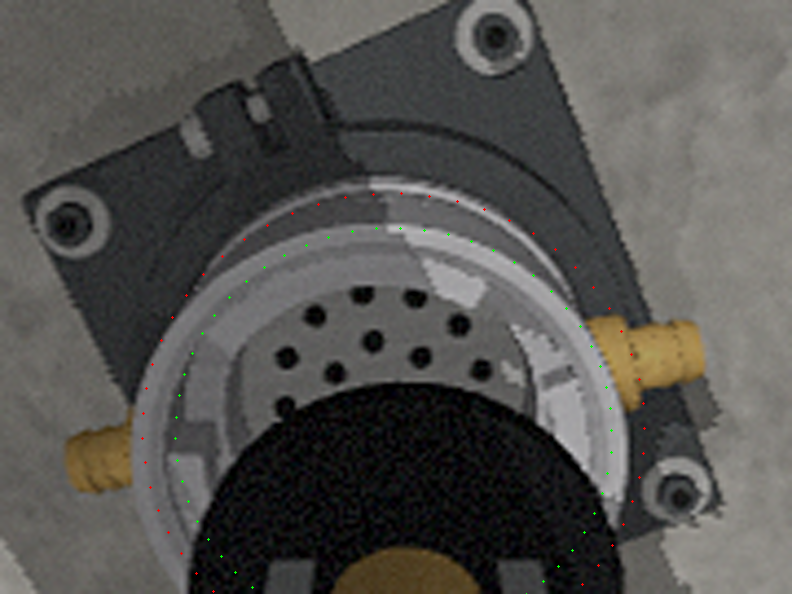

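Run:
```python
from h import *
from scipy.optimize import least_squares
C=cam('wrist'); a=np.linspace(0,2*np.pi,721)
def ext(c,r,z):
    P=np.array([proj(C,[c[0]+r*np.cos(t),c[1]+r*np.sin(t),z]) for t in a]); return np.array([P[:,0].min(),P[:,0].max(),P[:,1].min()])
def fit(obs,r,z,c0): return least_squares(lambda c:ext(c,r,z)-obs,c0,diff_step=1e-4).x
obs=lambda l,r,t:np.array([190+l/4.4,190+r/4.4,130+t/4.4])-.5
m=fit(obs(132,628,225),.042,.072,[.459,.04]); m2=fit(obs(170,612,243),.0365,.072,[.459,.04])
zt=sensors.get_obs()['position'][2]-.031
f=fit(obs(188,625,382),.028,zt+.004,[.456,.046]); print(m,m2,f,ext(m,.042,.072)-obs(132,628,225),ext(f,.028,zt+.004)-obs(188,625,382))
print('flange in tool',tool([*f,.1]),'mouth in tool',tool([*m,.060]))
```

```text
[0.45842754 0.04063926] [0.45688177 0.0435027 ] [0.45612289 0.04674788] [-0.30692194  0.30733836  0.03486711] [ 0.66931324 -0.66980518 -0.06882231]
flange in tool [5.63986791e-05 3.51995219e-04 5.02482158e-02] mouth in tool [-0.00476042 -0.00405753  0.09024798]
```

```bash
python3 -m inch '[[[-0.0047,-0.004,0.0,0,0,0,0.7],[-0.0047,-0.004,0.02,0,0,0,0.7],[-0.0047,-0.004,0.04,0,0,0,0.7],[-0.0047,-0.004,0.05,0,0,0,0.7],[-0.0047,-0.004,0.057,0,0,0,0.7],[-0.0047,-0.004,0.064,0,0,0,0.7],[-0.0047,-0.004,0.064,0,0,0,0.7]]]' && python3 -m inch '[[[0,0,0.006,0,0,0,0.7],[0,0,0.012,0,0,0,0.7],[0,0,0.017,0,0,0,0.7],[0,0,0.021,0,0,0,0.7],[0,0,0.021,0,0,0,0.7]]]'
```

```text
clock: 5.6
position: [0.4582, 0.0398, 0.0859]
ee_rot: [0.233, 0.973, -0.0, -0.0]
ft_force: [-0.8, 0.3, -0.8]
grip_width: 0.212
grasp_force: 40.0
clock: 6.1
position: [0.458, 0.0398, 0.0647]
ee_rot: [0.233, 0.973, -0.0, -0.0]
ft_force: [-0.2, -0.4, -1.0]
grip_width: 0.214
grasp_force: 40.0
```

```bash
python3 -m inch '[[[0,0,0.002,0,0,0,0.45],[0,0,0.002,0,0,0,0.4],[0,0,0.002,0,0,0,0.4],[0,0,-0.02,0,0,0,0.4],[0,0,-0.06,0,0,0,0.3],[0,0,-0.1,0,0,0,0]]]'
python3 - <<'E'
from h import *
print(proj(cam('wrist'),[.465,-.217,.018]),tool([.465,-.217,.12]))
C=cam('wrist'); im=imaging.camera('wrist'); cv2.imwrite('pics/w4.png',im)
overlay(im,C,(.458,.0398),(140,110,420,320),2.8,[(.0365,.067),(.028,.038)],'pics/o4.png')
E
```

```text
clock: 6.7
position: [0.4579, 0.0396, 0.1665]
ee_rot: [0.233, 0.973, -0.0, -0.0]
ft_force: [0.9, 0.1, 0.1]
grip_width: 0.494
grasp_force: 0.0
[ 75.10076189 312.39535813] [-0.12256366 -0.22552928  0.04655548]
```

View pics/o4.png

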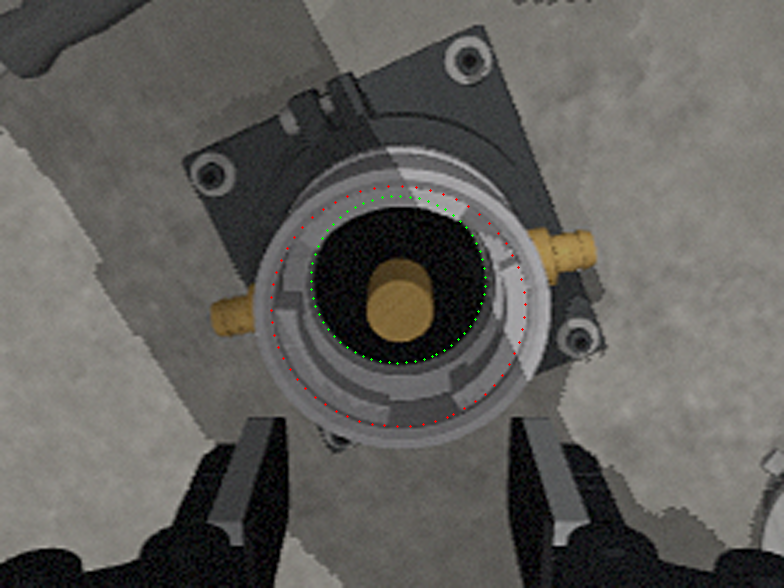

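```bash
python3 - <<'E'
from h import *
C=cam('wrist'); c=np.array([.458,.0398])
for n,p in [('b1',(389,412)),('b2',(466,408)),('l1',(277,302)),('l2',(300,238)),('r1',(468,207)),('r2',(520,255))]:
    X=atz(C,(140+p[0]/2.8-.5,110+p[1]/2.8-.5),.067)[:2]-c; print(n,round(np.hypot(*X)*1e3,1),round(np.degrees(np.arctan2(X[1],X[0])),1))
E
python3 -m inch '[[[-0.03,-0.055,0.0,0,0,0,-0.5],[-0.06,-0.11,0.02,0,0,0,-0.8],[-0.123,-0.226,0.045,0,0,0,-0.8],[-0.123,-0.226,0.045,0,0,0,-0.8],[-0.123,-0.226,0.045,0,0,0,-0.8],[-0.123,-0.226,0.045,0,0,0,-0.8],[-0.123,-0.226,0.045,0,0,0,-0.8],[-0.123,-0.226,0.045,0,0,0,-0.8],[-0.123,-0.226,0.045,0,0,0,-0.8]]]'
python3 - <<'E'
from h import *
C=cam('wrist'); im=imaging.camera('wrist'); cv2.imwrite('pics/w5.png',im)
print(spotter.look_for('spacer_mid','wrist')[:2],proj(C,[.465,-.217,.009]))
overlay(im,C,(.465,-.217),(140,130,420,340),2.8,[(.028,.018),(.028,0)],'pics/o5.png')
E
```

```text
b1 38.3 -27.5
b2 43.8 5.3
l1 33.3 -113.0
l2 30.9 -150.6
r1 34.3 112.4
r2 39.6 80.5
clock: 7.65
position: [0.4662, -0.2158, 0.1205]
ee_rot: [0.232, 0.973, 0.0, 0.0]
ft_force: [-0.3, 0.3, -0.1]
grip_width: 0.898
grasp_force: 0.0
[{'pixel': [282.2, 236.4], 'conf': 0.94}, {'pixel': [533.5, 67.8], 'conf': 0.61}] [279.35161372 215.65262474]
```

View pics/o5.png

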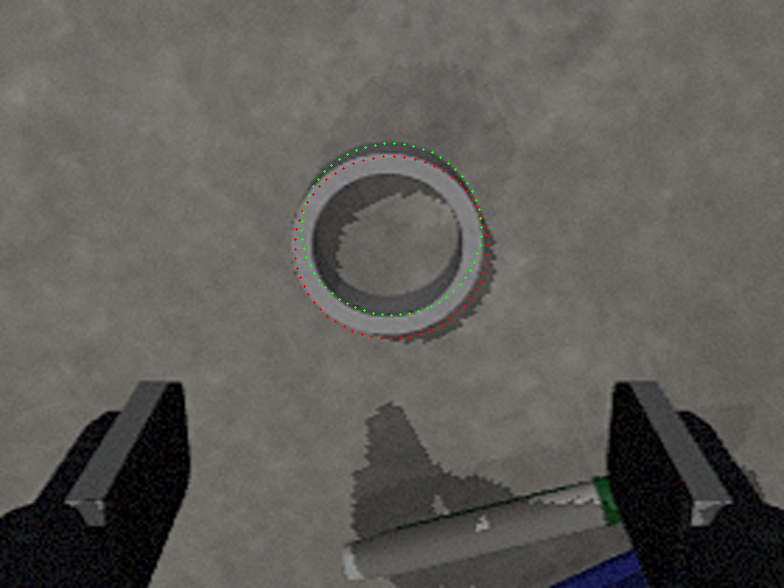

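```bash
python3 -c "
from h import *
print(tool([.465,-.217,.021])+[.0009,-.0012,0])"
```

```text
[ 0.00158901 -0.00274135  0.09956174]
```

```bash
python3 -m inch '[[[0.0015,-0.0027,0.045,0,0,0,-0.8],[0.0015,-0.0027,0.08,0,0,0,-0.8],[0.0015,-0.0027,0.0995,0,0,0,-0.8],[0.0015,-0.0027,0.0995,0,0,0,-0.3],[0.0015,-0.0027,0.0995,0,0,0,-0.1],[0.0015,-0.0027,0.0995,0,0,0,-0.1],[0.0015,-0.0027,0.0995,0,0,0,-0.1],[0.0015,-0.0027,0.06,0,0,0,-0.1],[0.0015,-0.0027,0.02,0,0,0,-0.1],[0.0015,-0.0027,-0.02,0,0,0,-0.1]]]' 50
python3 -c "
from h import *
print(tool([.458,.0398,.083]))"
```

```text
clock: 8.75
position: [0.4631, -0.2192, 0.1424]
ee_rot: [0.233, 0.973, 0.0, 0.0]
ft_force: [0.8, -0.7, -1.2]
grip_width: 0.625
grasp_force: 53.3
[0.12187756 0.22862221 0.05935829]
```

```bash
python3 -m inch '[[[0.03,0.055,0.0,0,0,0,-0.1],[0.06,0.11,0.0,0,0,0,-0.1],[0.122,0.2285,0.01,0,0,0,-0.1],[0.122,0.2285,0.01,0,0,0,-0.1],[0.122,0.2285,0.01,0,0,0,-0.1],[0.122,0.2285,0.02,0,0,0,-0.1],[0.122,0.2285,0.03,0,0,0,-0.1],[0.122,0.2285,0.04,0,0,0,-0.1],[0.122,0.2285,0.048,0,0,0,-0.1],[0.122,0.2285,0.048,0,0,0,-0.1]]]'
python3 -c "
from h import *
print(tool([.458,.0398,.083]))
C=cam('wrist'); im=imaging.camera('wrist'); cv2.imwrite('pics/w6.png',im); print(C)"
```

```text
clock: 9.75
position: [0.4572, 0.0383, 0.0912]
ee_rot: [0.234, 0.972, -0.001, -0.001]
ft_force: [0.0, 0.1, -0.9]
grip_width: 0.628
grasp_force: 53.2
[-9.40168355e-06  1.73056483e-03  8.16997110e-03]
(array([[295.18852532,   0.        , 281.84772226],
       [  0.        , 295.18852532, 214.41872951],
       [  0.        ,   0.        ,   1.        ]]), array([[ 4.55744260e-01,  8.90110449e-01, -7.47222166e-04],
       [ 8.46981919e-01, -4.33403633e-01,  3.07868348e-01],
       [ 2.73712984e-01, -1.40942116e-01, -9.51428674e-01]]), array([-0.24267875, -0.36271388,  0.11026838]))
```

Now down slowly toward the ramp entry.

```bash
python3 -m inch '[[[0,0.001,0.002,0,0,0,-0.1],[0,0.001,0.004,0,0,0,-0.1],[0,0.001,0.006,0,0,0,-0.1],[0,0.001,0.008,0,0,0,-0.1],[0,0.001,0.008,0,0,0,-0.1]]]'
```

```text
clock: 10.3
position: [0.4581, 0.0408, 0.0841]
ee_rot: [0.233, 0.973, -0.0, -0.0]
ft_force: [-0.4, -0.0, -0.6]
grip_width: 0.624
grasp_force: 53.3
```

```bash
python3 -m inch '[[[0,0,0,0,0,0,-0.35],[0,0,0,0,0,0,-0.5],[0,0,0,0,0,0,-0.6],[0,0,-0.01,0,0,0,-0.6],[0,0,-0.05,0,0,0,-0.6],[0,0,-0.09,0,0,0,-0.6],[0,0,-0.09,0,0,0,-0.6]]]'
python3 - <<'E'
from h import *
C=cam('wrist'); im=imaging.camera('wrist'); cv2.imwrite('pics/w7.png',im)
overlay(im,C,(.458,.0398),(140,110,560,320),1.9,[(.028,.056),(.022,.056)],'pics/o7.png')
print(tool([.632,.144,.17]), [(round(d['conf'],2),np.round(d['pixel']),atz(C,d['pixel'],.03)) for d in spotter.look_for('ring_mid','wrist')])
print([(round(d['conf'],2),np.round(d['pixel'])) for d in spotter.look_for('spacer_mid','wrist')])
E
```

```text
clock: 11.0
position: [0.461, 0.0411, 0.18]
ee_rot: [0.233, 0.972, 0.002, 0.004]
ft_force: [0.6, -0.4, 0.7]
grip_width: 0.797
grasp_force: 0.0
[-0.1067658   0.16968427  0.00859736] [(0.87, array([436., 286.]), array([0.61996222, 0.14731797, 0.03      ]))]
[(0.78, array([278., 227.]))]
```

View pics/o7.png

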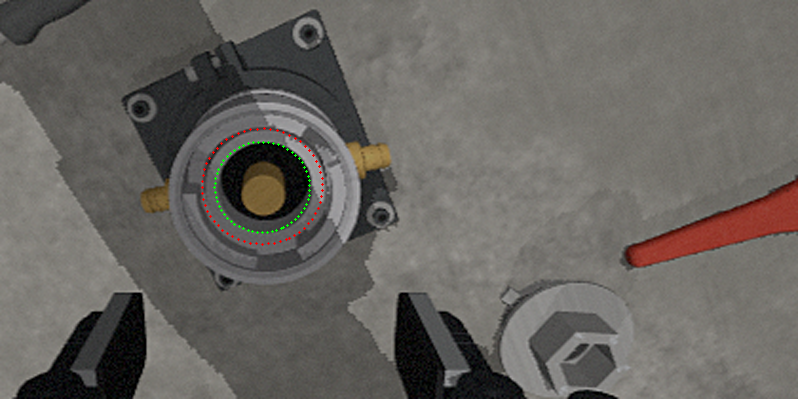

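Run:
```python
from h import *
C=cam('wrist'); o=sensors.get_obs(); print('pos',o['position'],'joints',np.round(o['joint_pos'],2))
f=atz(C,(140+566/1.9,110+340/1.9),.0265); l=atz(C,(140+511/1.9,110+295/1.9),.003)
d=(l-f)[:2]; print('ring',f,'lug r',np.hypot(*d),'ang',np.degrees(np.arctan2(d[1],d[0])))
ty=Ro.from_quat(o['ee_rot']).apply([0,1,0]); print('tool y ang',np.degrees(np.arctan2(ty[1],ty[0])))
print(tool([*f[:2],.16]))
c=np.array([.458,.0398])
for n,p,z in [('b1',(258,258),.067),('b2',(300,255),.067),('l1',(190,188),.067),('l2',(207,150),.067),('r1',(297,138),.067),('r2',(330,160),.067)]:
    X=atz(C,(140+p[0]/1.9,110+p[1]/1.9),z)[:2]-c; print(n,round(np.hypot(*X)*1e3,1),round(np.degrees(np.arctan2(X[1],X[0])),1))
```

```text
pos [0.45816634 0.04078206 0.17448311] joints [-0.55  0.01  0.37  1.99 -0.01  1.14  0.92]
ring [0.61671514 0.1463766  0.0265    ] lug r 0.02791847415371977 ang -150.98259578854447
tool y ang 63.08447627526043
[-0.09357206  0.16592011  0.01457654]
b1 25.4 -35.6
b2 28.0 5.7
l1 34.0 -130.6
l2 35.3 -161.6
r1 32.7 129.6
r2 34.0 100.0
```

```bash
python3 -m inch '[[[-0.03,0.05,0,0,0,-0.12,-0.6],[-0.06,0.1,0.01,0,0,-0.24,-0.4],[-0.0936,0.166,0.03,0,0,-0.36,-0.3],[-0.0936,0.166,0.03,0,0,-0.45,-0.3],[-0.0936,0.166,0.03,0,0,-0.45,-0.3],[-0.0936,0.166,0.03,0,0,-0.45,-0.3],[-0.0936,0.166,0.03,0,0,-0.45,-0.3],[-0.0936,0.166,0.03,0,0,-0.45,-0.3],[-0.0936,0.166,0.03,0,0,-0.45,-0.3],[-0.0936,0.166,0.03,0,0,-0.45,-0.3]]]'
python3 - <<'E'
from h import *
C=cam('wrist'); im=imaging.camera('wrist'); cv2.imwrite('pics/w8.png',im); o=sensors.get_obs(); print(o['position'],np.abs(o['joint_velocities']).max())
np.savez('c8.npz',K=C[0],R=C[1],t=C[2])
c=(.6167,.1464); p=proj(C,[*c,.03]).astype(int); print(p); x0=max(p[0]-110,0);y0=max(p[1]-90,0); print(x0,y0)
overlay(im,C,c,(x0,y0,x0+220,y0+165),3.6,[(.038,.0265),(.0275,0)],'pics/o8.png')
E
```

```text
clock: 12.15
position: [0.6168, 0.1462, 0.145]
ee_rot: [0.01, 1.0, 0.0, 0.0]
ft_force: [0.6, 0.3, -0.7]
grip_width: 0.654
grasp_force: 0.0
[0.61680823 0.14628603 0.14490814] 0.0082946152129319
[281 214]
171 124
```

View pics/o8.png

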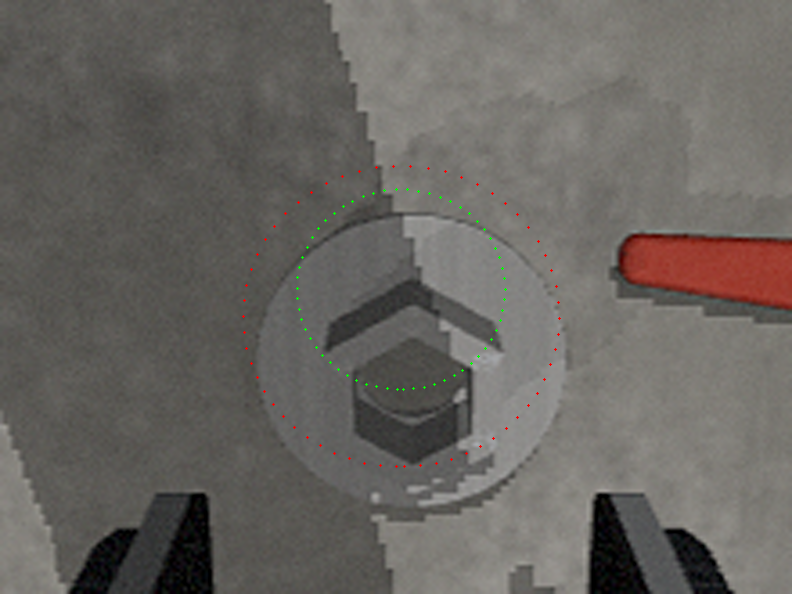

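Run:
```python
from h import *
from scipy.optimize import least_squares
d=np.load('c8.npz'); C=(d['K'],d['R'],d['t']); a=np.linspace(0,2*np.pi,721)
def ext(c): 
    P=np.array([proj(C,[c[0]+.038*np.cos(t),c[1]+.038*np.sin(t),.0265]) for t in a]); return np.array([P[:,0].min(),P[:,0].max(),P[:,1].min()])
obs=np.array([171+256/3.6,171+566/3.6,124+213/3.6])-.5
c=least_squares(lambda c:ext(c)-obs,[.628,.146],diff_step=1e-4).x; print(c,ext(c)-obs,tool([*c,.046]))
```

```text
[0.62773828 0.14853706] [-0.24243874  0.24254651  0.02144901] [-0.01081192  0.002413    0.0989173 ]
```

```bash
python3 -m inch '[[[-0.0108,0.0024,0.03,0,0,0,-0.3],[-0.0108,0.0024,0.07,0,0,0,-0.3],[-0.0108,0.0024,0.09,0,0,0,-0.3],[-0.0108,0.0024,0.101,0,0,0,-0.3],[-0.0108,0.0024,0.101,0,0,0,0.05],[-0.0108,0.0024,0.101,0,0,0,0.3],[-0.0108,0.0024,0.101,0,0,0,0.3],[-0.0108,0.0024,0.101,0,0,0,0.3]]]' 100 && python3 -m inch '[[[0,0,-0.03,0,0,0,0.3],[0,0,-0.07,0,0,0,0.3],[0,0,-0.1,0,0,0,0.3],[0,0,-0.1,0,0,0,0.3]]]'
python3 -c "
from h import *
print(tool([.458,.0398,.115]),np.round(sensors.get_obs()['joint_pos'],2))"
```

```text
clock: 13.0
position: [0.6282, 0.1487, 0.0443]
ee_rot: [0.01, 1.0, 0.0, 0.001]
ft_force: [0.0, 0.4, -2.2]
grip_width: 0.447
grasp_force: 101.3
clock: 13.4
position: [0.6304, 0.149, 0.149]
ee_rot: [0.01, 1.0, 0.001, 0.004]
ft_force: [0.0, -0.8, -1.1]
grip_width: 0.447
grasp_force: 101.7
[ 0.17042429 -0.1127459   0.0323022 ] [-0.53  0.45  0.31  1.54 -0.14  1.16  1.35]
```

```bash
python3 -m inch '[[[0.04,-0.03,0,0,0,-0.1,0.3],[0.08,-0.06,0,0,0,-0.2,0.3],[0.12,-0.09,0,0,0,-0.3,0.3],[0.169,-0.1127,0.01,0,0,-0.3,0.3],[0.169,-0.1127,0.022,0,0,-0.3,0.3],[0.169,-0.1127,0.022,0,0,-0.3,0.3],[0.169,-0.1127,0.022,0,0,-0.3,0.3],[0.169,-0.1127,0.022,0,0,-0.3,0.3],[0.169,-0.1127,0.022,0,0,-0.3,0.3]]]'
python3 -c "
from h import *
print(tool([.458,.0398,.112]),np.round(sensors.get_obs()['joint_pos'],2))"
```

```text
clock: 14.3
position: [0.4576, 0.0397, 0.1217]
ee_rot: [-0.14, 0.99, -0.0, 0.0]
ft_force: [0.3, 0.7, -2.0]
grip_width: 0.444
grasp_force: 101.7
[-4.34980419e-04 -6.82936747e-05  9.69549773e-03] [-0.47  0.08  0.3   2.05 -0.03  1.02  1.69]
```

```bash
python3 -m inch '[[[0,0,0.005,0,0,0,0.3],[0,0,0.008,0,0,0,0.3],[0,0,0.01,0,0,0,0.3],[0,0,0.012,0,0,0,0.3],[0,0,0.012,0,0,0,0.3]]]'
```

```text
clock: 14.8
position: [0.4564, 0.0392, 0.109]
ee_rot: [-0.14, 0.99, -0.0, -0.0]
ft_force: [0.7, 0.6, -3.2]
grip_width: 0.444
grasp_force: 101.7
```

```bash
python3 -m inch '[[[0,0,0.001,0,0,0,0.3],[0,0,0.002,0,0,0,0.3],[0,0,0.003,0,0,0,0.3],[0,0,0.003,0,0,0,0.3]]]'
```

```text
clock: 15.2
position: [0.4565, 0.0393, 0.1062]
ee_rot: [-0.14, 0.99, 0.0, -0.0]
ft_force: [-0.4, -0.2, -1.6]
grip_width: 0.447
grasp_force: 101.7
```

```bash
python3 -m inch '[[[0.0005,0,0.002,0,0,0,0.3],[0.0005,0,0.004,0,0,0,0.3],[0.0005,0,0.005,0,0,0,0.3],[0.0005,0,0.005,0,0,0,0.3]]]';python3 -m inch '[[[0,0,0.001,0,0,0,0.3],[0,0,0.002,0,0,0,0.3],[0,0,0.0025,0,0,0,0.3],[0,0,0.0025,0,0,0,0.3]]]'
```

```text
clock: 15.6
position: [0.4561, 0.0392, 0.1012]
ee_rot: [-0.14, 0.99, 0.0, -0.0]
ft_force: [0.5, 0.5, -1.9]
grip_width: 0.445
grasp_force: 101.7
clock: 16.0
position: [0.4562, 0.0392, 0.0989]
ee_rot: [-0.14, 0.99, 0.0, 0.0]
ft_force: [0.3, 1.3, -0.2]
grip_width: 0.444
grasp_force: 102.0
```

```bash
python3 -m inch '[[[0,0,0.001,0,0,0,0.3],[0,0,0.002,0,0,0,0.3],[0,0,0.003,0,0,0,0.3],[0,0,0.003,0,0,0,0.3]]]'
```

```text
clock: 16.4
position: [0.4562, 0.0392, 0.0959]
ee_rot: [-0.14, 0.99, 0.0, 0.0]
ft_force: [-0.3, -0.3, 5.7]
grip_width: 0.445
grasp_force: 102.4
```

```bash
python3 -m inch '[[[0.0005,0,0.001,0,0,0,0.3],[0.001,0,0.002,0,0,0,0.3],[0.001,0,0.002,0,0,0.12,0.3],[0.001,0,0.002,0,0,0.24,0.3],[0.001,0,0.002,0,0,0.36,0.3],[0.001,0,0.002,0,0,0.48,0.3],[0.001,0,0.002,0,0,0.48,0.3]]]'
python3 -c "
from h import *
o=sensors.get_obs();print(o['torque'],np.round(o['joint_pos'],2))"
```

```text
clock: 17.1
position: [0.456, 0.0389, 0.0945]
ee_rot: [0.102, 0.995, 0.0, 0.001]
ft_force: [-0.2, 0.2, 7.3]
grip_width: 0.447
grasp_force: 102.8
[-0.0772458  -0.03244953 -0.13661845] [-0.5   0.12  0.33  2.08 -0.05  0.95  1.22]
```

```bash
python3 -m inch '[[[0,0,0.0005,0,0,0.12,0.3],[0,0,0.001,0,0,0.24,0.3],[0,0,0.001,0,0,0.36,0.3],[0,0,0.001,0,0,0.48,0.3],[0,0,0.001,0,0,0.48,0.3]]]'
python3 -c "
from h import *
o=sensors.get_obs();print(o['torque'],np.round(o['joint_pos'],2))"
```

```text
clock: 17.6
position: [0.456, 0.039, 0.0936]
ee_rot: [0.335, 0.942, 0.001, 0.001]
ft_force: [-0.3, 0.6, 8.7]
grip_width: 0.439
grasp_force: 103.0
[-0.07328104  0.15570579 -0.11478769] [-0.53  0.12  0.36  2.08 -0.05  0.95  0.75]
```

```bash
python3 -m inch '[[[0,0,0.0005,0,0,0.1,0.3],[0,0,0.001,0,0,0.2,0.3],[0,0,0.001,0,0,0.3,0.3],[0,0,0.001,0,0,0.3,0.3]]]'
python3 -c "
from h import *
o=sensors.get_obs();print(o['torque'],np.round(o['joint_pos'],2))"
```

```text
clock: 18.0
position: [0.4567, 0.0392, 0.0933]
ee_rot: [0.472, 0.882, 0.001, 0.001]
ft_force: [-0.7, -1.0, 14.1]
grip_width: 0.447
grasp_force: 103.8
[-0.02173368  0.30593444 -0.17395297] [-0.55  0.12  0.38  2.08 -0.06  0.95  0.45]
```

```bash
python3 -m inch '[[[0,0,-0.0005,0,0,0.08,0.3],[0,0,-0.0005,0,0,0.16,0.3],[0,0,-0.0005,0,0,0.24,0.3],[0,0,-0.0005,0,0,0.24,0.3]]]'
python3 -c "
from h import *
o=sensors.get_obs();print(o['torque'],np.round(o['joint_pos'],2))"
```

```text
clock: 18.4
position: [0.4568, 0.04, 0.0934]
ee_rot: [0.572, 0.82, 0.001, 0.002]
ft_force: [3.4, 1.4, 7.1]
grip_width: 0.444
grasp_force: 103.8
[ 0.41116129 -0.54268259  1.99530102] [-0.57  0.12  0.4   2.08 -0.06  0.95  0.22]
```

```bash
python3 -m inch '[[[0,0,-0.0005,0,0,0.04,0.3],[0,0,-0.0005,0,0,0.04,0.3]]]'
python3 -c "
from h import *
o=sensors.get_obs();print(o['torque'])"
python3 -m inch '[[[0,0,-0.001,0,0,0,0.3],[0,0,-0.001,0,0,0,0],[0,0,-0.001,0,0,0,-0.3],[0,0,-0.001,0,0,0,-0.3],[0,0,-0.03,0,0,0,-0.3],[0,0,-0.07,0,0,0,-0.3],[0,0,-0.12,0,0,0,-0.3],[0,0,-0.12,0,0,0,-0.3],[0,0,-0.12,0,0,0,-0.3],[0,0,-0.12,0,0,0,-0.3]]]'
python3 - <<'E'
from h import *
C=cam('wrist'); im=imaging.camera('wrist'); cv2.imwrite('pics/w9.png',im)
overlay(im,C,(.457,.0396),(170,120,390,285),3.6,[(.038,.0775),(.042,.072)],'pics/o9.png')
E
```

```text
clock: 18.6
position: [0.4565, 0.0406, 0.0934]
ee_rot: [0.587, 0.809, 0.001, 0.001]
ft_force: [4.4, 5.7, 1.8]
grip_width: 0.449
grasp_force: 109.2
[ 1.48381699 -0.85235145  1.9393011 ]
clock: 19.6
position: [0.4544, 0.0386, 0.2117]
ee_rot: [0.589, 0.808, -0.001, -0.001]
ft_force: [-0.8, -0.7, -0.3]
grip_width: 0.651
grasp_force: 0.0
```

View pics/o9.png

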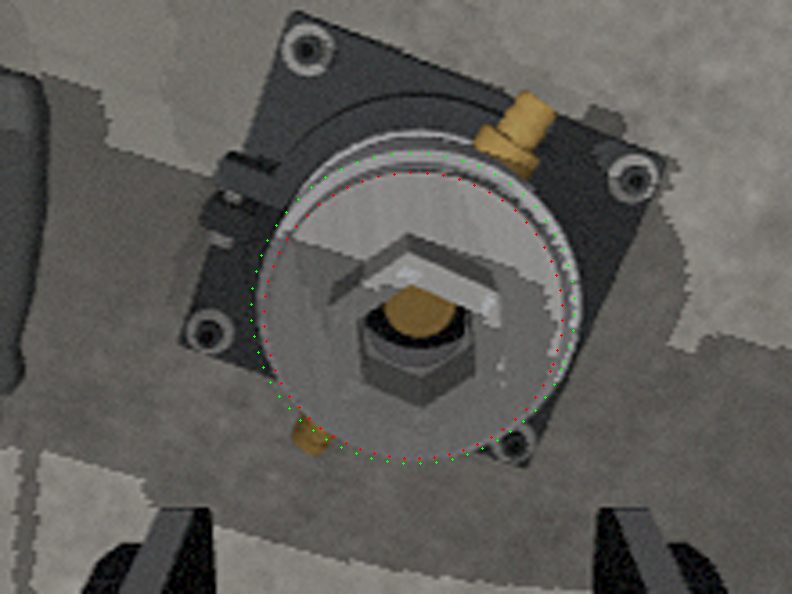

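```bash
python3 -c "
from h import *
print(order.hand_in())"
```

```text
the job is handed in; nothing more can be done
None
```

The filter is back together and handed in, at about 20 s on the robot's clock: element, spacer, then the ring, which I pressed down and screwed clockwise about 86° until a 2 N·m rise in torque showed the stop. The last picture shows the ring low and level on the rim. I did not touch the brush, marker or steel coupler, and the hand-in call gave no verdict.

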